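# Angle a profile length past a post into its bay

### The job

The length of aluminium profile has to go into its blue parking bay, orange cap first, until the cap is fully home at the yellow stop. Do it only by gently pushing the profile along the bench with the fingers - swing the capped end round towards the mouth, then, keeping clear of the post, push from the bare end - without gripping or lifting it. Leave the pucks, bracket, screwdriver and sensor block where they are.

Things in the scene. Friction and masses are not known exactly. Their poses are not given: they have to be found in the camera images.
- profile: the loose length of slotted aluminium profile, 240 mm long (own x), 40 x 40 mm in section, about 0.4 kg, lying on the bench. Origin at the middle of its underside; own +x points to the orange-capped end, own z up. It slides and turns on the bench under a push of a few newtons; a sideways push near one end makes it pivot about a point somewhat beyond its middle
- cap_end (a point): centre of the end face with the orange plastic cap (120 mm along +x from the profile's middle, 20 mm above its underside); at the start this end points away from the robot
- plain_end (a point): centre of the other, bare end face (120 mm along -x, 20 mm above the underside)
- bay: the fixed parking bay: a straight lane between two blue walls, 40 mm high, 12 mm thick, 170 mm long, 60 mm apart inside, open at the top. Origin on the bench at the middle of the mouth; own +y points out of the mouth, own +x across the lane away from the robot. At the mouth two blue lips flare out from x = +/-30 mm at y = 0 to about +/-52 mm at y = +21 mm
- bay_stop (a point): middle of the inner face of the yellow stop that closes the lane (at bay y = -170 mm, 20 mm above the bench); the capped end belongs against it, 70 mm of the bare end then still standing out of the mouth
- post: the fixed steel post with a black knob, 60 mm tall, 22 mm across the knob, with a foot 32 mm across; it stands in front of the mouth, on the robot's side of the lane's line. Origin at the centre of its foot on the bench
- puck_black: a loose black plastic puck, 44 mm across, 25 mm high, standing near the bay on the robot's side. Bystander; origin at the middle of its underside
- puck_white: a loose white plastic puck, 44 mm across, 25 mm high, beside the bay on the side away from the robot. Bystander; origin at the middle of its underside
- puck_white2: another loose white puck, 44 mm across, 25 mm high, farther to the right. Bystander; origin at the middle of its underside
- bracket: a loose bent steel angle bracket, 50 x 40 mm foot, 50 mm high, to the right. Bystander; origin at the middle of its underside
- driver: a loose screwdriver lying beyond the work, near the terminal row. Bystander; origin in its middle along its length
- sensor: a loose orange sensor block, 30 x 45 x 30 mm, to the right. Bystander; origin at the middle of its underside
Not all that is in view belongs to the job. Leave any green or purple look-alike of the profile alone.

How it is judged:
On the way:
1. the capped end has entered the mouth of the bay, the bare end still well outside (y of cap_end in the frame of bay below -0.005 m and x of cap_end in the frame of bay between -0.03 and 0.03 m and y of plain_end in the frame of bay above 0.1 m), for 0.05 s.
At the end, for the whole second after the job is handed in: The profile lies flat and at rest on the bench between the walls of the bay, within 0.12 rad of the lane's direction, orange cap first, with the cap's face less than 9 mm from the stop (y of cap_end in the frame of bay below -0.161 m and x of cap_end in the frame of bay between -0.018 and 0.018 m and x of plain_end in the frame of bay between -0.03 and 0.03 m and angle between the x axis of profile and the y axis of bay, either way round below 0.12 rad and height (world z) of profile below 0.004 m and angle between profile's own z axis and vertical below 0.05 rad and linear speed of profile below 0.01 m/s); the robot touches nothing.
It fails at once if the profile is lifted (more than 8 mm) or tipped (height (world z) of profile above 0.008 m or angle between profile's own z axis and vertical above 0.12 rad).
It fails at once if the profile is gripped, or shoved with more than 35 N (contact force between the fingers and profile above 35 N).
It fails at once if the profile bumps the post (more than 3 N) (contact force between profile and post above 3 N).
It fails at once if a bystander is moved by more than 15 mm (distance of any of puck_black, puck_white, puck_white2, bracket, driver, sensor from where it was at the start of the episode above 0.015 m).
It also fails if it takes over 72 s, if anything falls off the work surface, if the arm or the gripper's body presses on something with over 40 N, if the wrist force passes 120 N, or if a joint passes its speed limit or range.

### The arm

A 7-joint arm with a two-finger parallel gripper is mounted at the origin on the work surface. World frame = base frame: x ahead of the robot, y to its left, z up, the work surface at z = 0. Lengths are in m, angles in rad, forces in N, time in s.
With the tool pointing down it reaches from about 0.425 to 0.925 m from the base axis. Payload 6.8 kg.
Tool frame: the origin (TCP) lies on the centre line of the jaws, within the pads' length; the fingertips stand bot.tip_reach ahead of it and the grasp point (between the pads) lies 3 mm ahead of it (bot.tip_reach is the distance from the TCP to the fingertips, in m); z points along the fingers, y is the line along which they close (so a half turn about z gives the same grasp; the last joint's range is limited). The gripper opens to 85 mm and grips with 20 to 120 N. Pads are 22 mm wide; open, the fingers measure 114 mm over their backs; the gripper's body (76 mm by 85 mm) begins 54 mm behind the grasp point. The pads swing forward as they close: fully open they stand 13 mm farther back than shut.
Start: joints at [1.075, 0.477, 0.022, 1.555, -0.011, 1.109, -0.083], TCP at [0.255, -0.625, 0.253] pointing down, gripper open.
Joint ranges: [-2.96, 2.96], [-0.34, 2.1], [-1.41, 1.46], [0.24, 2.44], [-1.37, 4.51], [0.17, 1.92], [-2.96, 2.96]. Speed limits (rad/s): [2.39, 2.39, 3.14, 3.14, 3.14, 3.14, 3.14].

### API

Orientations are given as a unit quaternion [w, x, y, z].
In Python, from station import bot gives the robot as it stands.
- The arm moves only by the tool jog_arm, never from a script. Its argument "deltas" is a list of rows, each a list of 7 numbers: the shift along the world's x, y, z in m, then the turn, a rotation vector about the world's x, y, z in rad, then the opening, from 0 (shut) to 1 (fully open). In form: [[x, y, z, rx, ry, rz, grip], ...]. A call has 1 to 10 rows; each row shifts and turns the commanded pose from where the row before left it; what a row does not reach is not made up. A row lasts 1/10 s, in which the tool goes at most 50 mm and 8.59 degrees, less where a joint would pass 70% of its speed; a pose out of reach is approached as far as the arm can. A call with a gripper value outside its range is refused whole. The fingers move at their own pace and stop on an object; "newtons" is the grip in N (left out, the last holds). Time passes only in rows, so rows that do not move let the fingers close. It gives the time, the measured TCP pose, the force, the opening and the grip force at its end, in the units of the state.
- bot.get_obs(): the state, without advancing time (a new reading comes with each control period).
- bot.read_camera(name): name is "side" or "top" or "wrist"; returns a dict with "img" (420x560x3 uint8, red, green, blue), "K" (3x3 intrinsics, pixels), "eye" and "attitude" of the camera in the world. Camera axes: x right, y down, z forward; pixel columns grow to the right and rows downward; lengths in m; the calibration is good to about 2 mm. A picture is of the moment at which its call begins. There is no depth.
- bot.hand_in(): hands the job in; it is judged then, once.
The state is a dict: "t": time; "q": joint angles; "joint_vel": joint speeds; "joint_torque": joint torques, N m; "eef_pos": TCP position; "tool_rot": TCP orientation; "contact_force": force on the tool from outside, world axes, zero at the start; "torque": the same for the moment, N m; "gripper_width": opening from 0.0 (shut) to 1.0 (fully open); "grasp_force": force on a finger pad.
Only numpy, scipy, OpenCV 4.12 (cv2) and the standard library are available. Lean on these libraries where they do the work, as an engineer would, in place of code of your own. Each camera call takes 0.05 s, during which the arm holds its last target. There are 200 camera calls.

## Working session

There is one attempt and no reset: what is moved stays moved. The work goes in short steps, Python scripts to look and compute and a tool call to move; the robot and the scene stay as the last step left them, time stands still between calls to the robot, and variables do not carry over. Pictures are saved under pics/ and viewed, at most 10 in all, crops included, and the job is handed in when it is done.

Besides the shell and the picture viewer there is one more tool, called after "Emit:" as name(argument=value, ...) on one line, values as JSON. jog_arm: Moves the arm, as the interface text tells. Its arguments: {"type":"object","properties":{"deltas":{"type":"array"},"newtons":{"type":"number"}},"required":["deltas"]}

```bash
mkdir -p pics
cat > h.py <<'E'
import numpy as np, cv2
from station import bot
from scipy.spatial.transform import Rotation as R
def rot(a):
    a=np.array(a,float)
    return a if a.shape==(3,3) else R.from_quat([a[1],a[2],a[3],a[0]]).as_matrix()
def cast(c,px,z):
    px=np.atleast_2d(np.array(px,float)); d=(rot(c["attitude"])@np.linalg.inv(c["K"])@np.c_[px,np.ones(len(px))].T).T
    e=np.array(c["eye"]); return (e+d*((z-e[2])/d[:,2])[:,None])
def proj(c,P):
    p=(np.atleast_2d(P)-np.array(c["eye"]))@rot(c["attitude"])@np.array(c["K"]).T
    return p[:,:2]/p[:,2:]
def save(c,n): cv2.imwrite(f"pics/{n}.png",c["img"][:,:,::-1])
E
python3 - <<'E'
from h import *
print(bot.tip_reach,bot.get_obs())
a=bot.read_camera("top");b=bot.read_camera("side")
for c in(a,b):print(c["eye"],c["attitude"],c["K"])
save(a,"top0");save(b,"side0")
E
```

```text
0.022 {'t': 0.0, 'q': array([ 1.07489161,  0.47780937,  0.02238055,  1.55644356, -0.01150697,
        1.10927701, -0.08312977]), 'joint_vel': array([-0.00029957,  0.00076549,  0.00077572,  0.00022675,  0.00121062,
        0.00042733, -0.00214564]), 'joint_torque': array([-1.33371987e-04, -5.96449900e+01,  1.60761058e+00, -2.81192923e+01,
        1.24613161e-02,  9.38696845e-03,  8.71156203e-06]), 'eef_pos': array([ 0.2550198 , -0.62438752,  0.25232358]), 'tool_rot': array([-8.70225219e-04,  9.81263935e-01,  1.92666218e-01, -2.45825703e-04]), 'contact_force': array([-0.32335544, -0.00923595, -0.36334189]), 'torque': array([ 0.04267506,  0.01445575, -0.00020815]), 'grasp_force': 0.0, 'gripper_width': 0.9994360108440382}
[ 0.40618863 -0.02053946  0.96398269] [ 0.03608693 -0.70438183  0.70722748 -0.04871616] [[395.91380694   0.         278.37754387]
 [  0.         395.91380694 210.81878495]
 [  0.           0.           1.        ]]
[-0.05724943  0.76851959  0.64667113] [ 0.15071415 -0.25085121  0.83776566 -0.46098549] [[468.12422948   0.         276.39471513]
 [  0.         468.12422948 209.96595815]
 [  0.           0.           1.        ]]
```

View pics/top0.png

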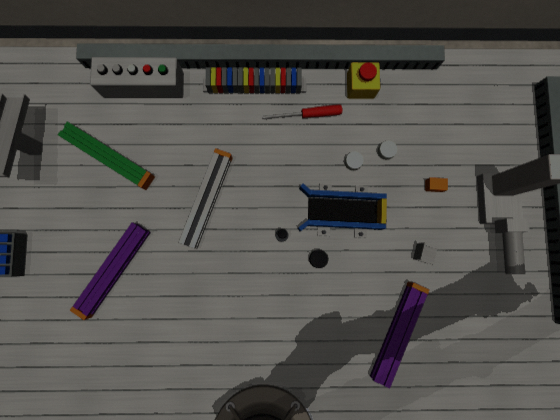

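View pics/side0.png

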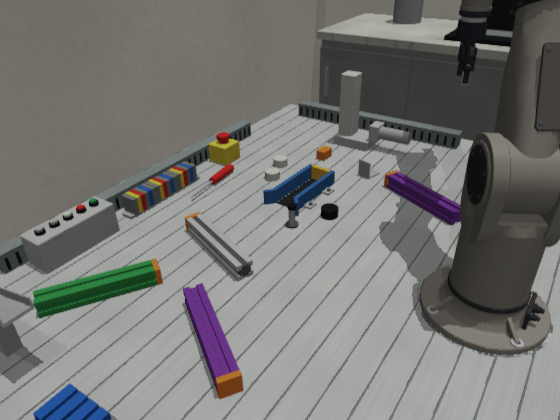

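The top view shows the profile with its cap at about (222,152) and bare end at (190,245). The bay mouth is at (305,208), the yellow stop at (384,211), the post at (282,235) and the black puck at (318,258). Next I measure these from both views.

Run:
```python
from h import *
a=bot.read_camera("top");b=bot.read_camera("side")
def blobs(c,lo,hi,box,mn=8):
    h=cv2.cvtColor(c["img"],cv2.COLOR_RGB2HSV);m=cv2.inRange(h,lo,hi);k=np.zeros_like(m);x0,y0,x1,y1=box;k[y0:y1,x0:x1]=255
    n,l,s,ce=cv2.connectedComponentsWithStats(m&k)
    for i in range(1,n):
        if s[i,4]>mn: 
            r=cv2.minAreaRect(np.argwhere(l==i)[:,::-1].astype(np.float32)); print(ce[i].round(1),s[i,4],"rect",cv2.boxPoints(r).round(1).tolist())
for n,c,B in(("top",a,(180,140,400,280)),("side",b,(170,150,350,290))):
    print(n);print("orange");blobs(c,(5,120,60),(18,255,255),B)
    print("yellow");blobs(c,(20,120,60),(34,255,255),B)
    print("blue");blobs(c,(100,120,40),(125,255,255),B)
    print("dark");blobs(c,(0,0,0),(180,255,38),B,40)
t=cv2.resize(a["img"][140:275,175:395],None,fx=3.6,fy=3.6,interpolation=cv2.INTER_CUBIC);cv2.imwrite("pics/topc.png",t[:,:,::-1])
```

```text
top
orange
[222.  152.6] 73 rect [[213.1999969482422, 152.39999389648438], [214.6999969482422, 147.89999389648438], [230.60000610351562, 153.1999969482422], [229.10000610351562, 157.6999969482422]]
yellow
[383.6 210.6] 115 rect [[380.6000061035156, 222.8000030517578], [382.0, 198.8000030517578], [386.5, 199.0], [385.1000061035156, 223.10000610351562]]
blue
[342.5 193.4] 416 rect [[300.0, 192.89999389648438], [301.1000061035156, 183.8000030517578], [386.29998779296875, 194.1999969482422], [385.20001220703125, 203.3000030517578]]
[342.4 224.1] 473 rect [[298.8999938964844, 219.10000610351562], [384.8999938964844, 218.10000610351562], [385.0, 228.0], [299.0, 229.0]]
dark
[204.4 196.2] 334 rect [[183.89999389648438, 243.1999969482422], [218.5, 154.8000030517578], [222.1999969482422, 156.3000030517578], [187.6999969482422, 244.60000610351562]]
[343.4 208.6] 1790 rect [[294.70001220703125, 217.10000610351562], [299.20001220703125, 186.89999389648438], [383.20001220703125, 199.1999969482422], [378.79998779296875, 229.39999389648438]]
[281.3 234. ] 109 rect [[276.0, 229.0], [287.0, 229.0], [
[... 1107 characters left out ...]
.7 190.2] 602 rect [[285.5, 203.1999969482422], [328.29998779296875, 165.60000610351562], [338.6000061035156, 177.39999389648438], [295.8999938964844, 215.0]]
[171.9 184.6] 56 rect [[168.89999389648438, 177.1999969482422], [172.39999389648438, 176.60000610351562], [174.89999389648438, 191.6999969482422], [171.39999389648438, 192.3000030517578]]
dark
[293.9 196. ] 260 rect [[277.70001220703125, 201.60000610351562], [312.6000061035156, 176.6999969482422], [322.0, 189.6999969482422], [287.1000061035156, 214.6999969482422]]
[329.  211.3] 221 rect [[321.0, 204.0], [337.0, 204.0], [337.0, 219.0], [321.0, 219.0]]
[244.2 270.9] 43 rect [[238.0, 272.0], [245.5, 264.5], [250.5, 269.5], [243.0, 277.0]]
```

View pics/topc.png

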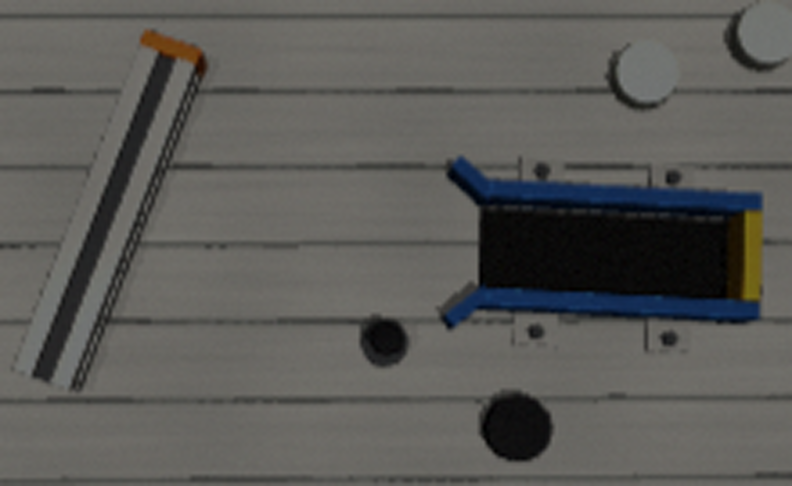

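The crop shows the profile's top corners at about (146,30), (203,50), (16,370) and (72,388), in crop pixels. The wall tops run from x≈485 to 760, and the post knob is at (385,338). I'll convert these to world points and check heights against the side view.

Run:
```python
from h import *
a=bot.read_camera("top");b=bot.read_camera("side")
u=lambda l:(np.array(l,float)+.5)/3.6-.5+[175,140]
def tri(p,q):
    A=[];y=[]
    P=[]
    for c,x in((a,p),(b,q)):
        d=rot(c["attitude"])@np.linalg.inv(c["K"])@[*x,1];d/=np.linalg.norm(d);M=np.eye(3)-np.outer(d,d);A.append(M);P.append(M@c["eye"])
    return np.linalg.solve(sum(A),sum(P)).round(4)
print("tri cap",tri((222,152.6),(190.2,218.9)),"stop",tri((383.6,210.6),(317.8,171.8)))
print("tri walls",tri((342.5,193.4),(287.1,185.8)),tri((342.4,224.1),(312.7,190.2)),"puck",tri((318,258.3),(329,211.3)))
pr=cast(a,u([[146,30],[203,50],[16,370],[72,388]]),.04);print("prof",pr.round(4).tolist())
cap=pr[:2].mean(0);pl=pr[2:].mean(0);print("cap",cap,"plain",pl,"len",np.linalg.norm(cap-pl),"w",np.linalg.norm(pr[0]-pr[1]),"yaw",np.degrees(np.arctan2(*(cap-pl)[1::-1])))
w=cast(a,u([[490,180],[760,194],[760,209],[485,198],[485,288],[760,302],[760,319],[480,306],[743,210],[743,300]]),.04);print("walls",w.round(4).tolist())
print("floor mat",cast(a,u([[480,206],[480,288]]),0.001).round(4).tolist())
print("knob",cast(a,[[281.5,234.5]],.058).round(4),"puckb",cast(a,[[318,258.3]],.025).round(4))
print("lips",cast(a,u([[455,158],[445,325]]),.04).round(4).tolist())
print("driver tip, whites",cast(a,[[265,117],[354,160.5],[387,150]],.02).round(3).tolist())
```

```text
tri cap [0.6627 0.099  0.0272] stop [ 0.523  -0.2884  0.024 ]
tri walls [ 0.5671 -0.1931  0.0098] [ 0.4877 -0.1909  0.0207] puck [ 0.4061 -0.1322  0.0119]
prof [[0.6693, 0.1129, 0.04], [0.6557, 0.075, 0.04], [0.4445, 0.1933, 0.04], [0.4328, 0.1571, 0.04]]
cap [0.66251488 0.09396141 0.04      ] plain [0.43862087 0.17517683 0.04      ] len 0.23816899821878465 w 0.04026828940826343 yaw -19.937757806354654
walls [[0.5679, -0.1143, 0.04], [0.5582, -0.2926, 0.04], [0.5482, -0.2922, 0.04], [0.5559, -0.1109, 0.04], [0.4965, -0.11, 0.04], [0.4867, -0.2899, 0.04], [0.4756, -0.2895, 0.04], [0.4847, -0.1066, 0.04], [0.5475, -0.281, 0.04], [0.4881, -0.2788, 0.04]]
floor mat [[0.5567, -0.1112, 0.001], [0.5003, -0.1104, 0.001]]
knob [[ 0.4608 -0.0439  0.058 ]] puckb [[ 0.4063 -0.1306  0.025 ]]
lips [[0.5827, -0.0915, 0.04], [0.4724, -0.0836, 0.04]]
driver tip, whites [[0.754, -0.006, 0.02], [0.644, -0.223, 0.02], [0.67, -0.306, 0.02]]
```

Everything agrees. The profile centre is (0.551,0.135) with yaw −20° and measured length 238 mm. The lane runs from the mouth at (0.526,−0.110) to the stop at (0.518,−0.280), and the post is at (0.461,−0.044). I'll move over to the left of the capped end with the gripper shut.

Emit:
jog_arm(deltas=[[0.018,0.036,0,0,0,0,0],[0.018,0.036,0,0,0,0,0],[0.018,0.036,0,0,0,0,0],[0.018,0.036,0,0,0,0,0],[0.018,0.036,0,0,0,0,0],[0.018,0.036,0,0,0,0,0],[0.018,0.036,0,0,0,0,0],[0.018,0.036,0,0,0,0,0],[0.018,0.036,0,0,0,0,0],[0.018,0.036,0,0,0,0,0]], newtons=20)

```text
t: 1.3
eef_pos: [0.4358, -0.2634, 0.2535]
tool_rot: [0.0, 0.981, 0.193, 0.0]
contact_force: [1.1, 0.1, 0.3]
gripper_width: 0.0
grasp_force: 0.0
```

Emit:
jog_arm(deltas=[[0.02,0.036,0,0,0,0,0],[0.02,0.036,0,0,0,0,0],[0.02,0.036,0,0,0,0,0],[0.02,0.036,0,0,0,0,0],[0.02,0.036,0,0,0,0,0],[0.02,0.036,0,0,0,0,0],[0.02,0.036,0,0,0,0,0],[0.02,0.036,0,0,0,0,0],[0.02,0.036,0,0,0,0,0],[0.02,0.036,0,0,0,0,0]])

```text
t: 2.3
eef_pos: [0.6359, 0.0965, 0.2533]
tool_rot: [0.0, 0.981, 0.193, 0.0]
contact_force: [0.2, -0.2, -0.4]
gripper_width: 0.0
grasp_force: 0.0
```

Emit:
jog_arm(deltas=[[0.014,0.034,0,0,0,0,0],[0.014,0.034,0,0,0,0,0],[0,0,-0.04,0,0,0,0],[0,0,-0.04,0,0,0,0],[0,0,-0.04,0,0,0,0],[0,0,-0.04,0,0,0,0],[0,0,-0.03,0,0,0,0],[0,0,-0.015,0,0,0,0],[0,0,-0.01,0,0,0,0],[0,0,0,0,0,0,0]])

```text
t: 3.3
eef_pos: [0.6632, 0.1631, 0.0379]
tool_rot: [0.0, 0.981, 0.193, -0.0]
contact_force: [0.1, -0.2, 1.1]
gripper_width: -0.002
grasp_force: 0.0
```

Emit:
jog_arm(deltas=[[-0.003,-0.008,0,0,0,0,0],[-0.003,-0.008,0,0,0,0,0],[-0.002,-0.005,0,0,0,0,0],[-0.002,-0.005,0,0,0,0,0],[-0.002,-0.005,0,0,0,0,0],[-0.002,-0.006,0,0,0,0,0],[-0.003,-0.006,0,0,0,0,0],[-0.003,-0.006,0,0,0,0,0],[-0.003,-0.006,0,0,0,0,0],[-0.003,-0.006,0,0,0,0,0]])

```text
t: 4.3
eef_pos: [0.6371, 0.1017, 0.0384]
tool_rot: [-0.0, 0.981, 0.193, 0.0]
contact_force: [1.3, 1.9, 2.3]
gripper_width: 0.003
grasp_force: 0.9
```

Emit:
jog_arm(deltas=[[-0.003,-0.006,0,0,0,0,0],[-0.003,-0.006,0,0,0,0,0],[-0.003,-0.006,0,0,0,0,0],[-0.003,-0.006,0,0,0,0,0],[-0.004,-0.006,0,0,0,0,0],[-0.004,-0.006,0,0,0,0,0],[-0.004,-0.006,0,0,0,0,0],[-0.004,-0.006,0,0,0,0,0]])

```text
t: 5.1
eef_pos: [0.6087, 0.0536, 0.0382]
tool_rot: [0.0, 0.981, 0.193, -0.0]
contact_force: [0.3, 1.0, 0.5]
gripper_width: -0.001
grasp_force: 0.6
```

Run:
```python
from h import *
a=bot.read_camera("top");save(a,"top1");print(bot.get_obs()["contact_force"])
```

```text
[-0.24470681  0.04080748 -1.35146817]
```

View pics/top1.png

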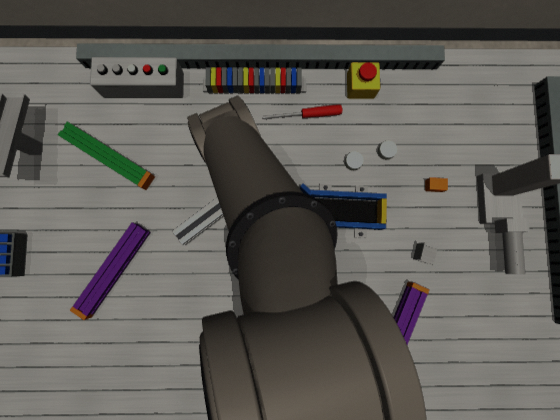

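The arm hides the capped end, but the bare end shows at about (180,239) and its slot runs to (222,207). That puts the yaw near −53°. I'll work out the pose.

Run:
```python
from h import *
a=bot.read_camera("top");b=bot.read_camera("side");save(b,"side1")
g=cast(a,[[175,234],[185.5,244],[180.5,239],[217,211]],.04);print(g.round(4).tolist())
d=g[3]-g[2];d/=np.linalg.norm(d);print("yaw",np.degrees(np.arctan2(d[1],d[0])),"centre",g[2]+.12*d,"cap",g[2]+.24*d)
h=cv2.cvtColor(b["img"],cv2.COLOR_RGB2HSV);m=cv2.inRange(h,(5,120,60),(18,255,255));n,l,s,ce=cv2.connectedComponentsWithStats(m[150:290,170:350].copy())
for i in range(1,n):
  if s[i,4]>15: print(s[i],cast(b,[ce[i]+[170,150]],.03).round(4))
```

```text
[[0.464, 0.2032, 0.04], [0.4408, 0.1784, 0.04], [0.4524, 0.1902, 0.04], [0.5176, 0.1066, 0.04]]
yaw -52.05233110724974 centre [0.52616881 0.09555515 0.04      ] cap [0.59996179 0.00092642 0.04      ]
[147   0  14  10 123] [[ 0.5659 -0.3871  0.03  ]]
[56 55 16  6 43] [[0.6052 0.0035 0.03  ]]
```

View pics/side1.png

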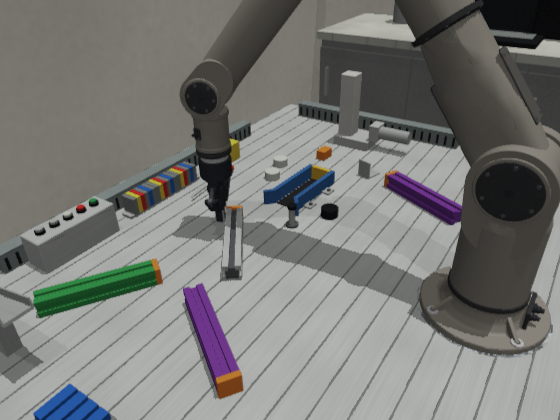

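The side view shows the finger against the far-left face and the cap at about (233,208). The yaw is about −52°, centre (0.526,0.096). I'll swing it about 13° more from the cap, then do the rest by pushing the bare end away from the robot, which brings the middle onto the lane line.

Emit:
jog_arm(deltas=[[-0.0045,-0.0035,0,0,0,0,0],[-0.0045,-0.0035,0,0,0,0,0],[-0.0045,-0.003,0,0,0,0,0],[-0.0045,-0.003,0,0,0,0,0],[-0.005,-0.003,0,0,0,0,0],[-0.005,-0.003,0,0,0,0,0],[0.01,0.007,0,0,0,0,0],[0.015,0.01,0.01,0,0,0,0],[0,0,0.05,0,0,0,0],[0,0,0.05,0,0,0,0]])

```text
t: 6.25
eef_pos: [0.6061, 0.0533, 0.1484]
tool_rot: [-0.001, 0.981, 0.193, -0.002]
contact_force: [1.4, -0.4, 0.2]
gripper_width: 0.001
grasp_force: 0.0
```

```bash
cat >> h.py <<'E'
def prof():
    """cap from orange in side view, line from the slot in the top view"""
    b=bot.read_camera("side");h=cv2.cvtColor(b["img"],cv2.COLOR_RGB2HSV);m=cv2.inRange(h,(5,120,60),(18,255,255))
    k=np.zeros_like(m);k[190:300,170:330]=255;n,l,s,ce=cv2.connectedComponentsWithStats(m&k)
    if n>1: i=1+s[1:,4].argmax();print("cap~",cast(b,[ce[i]],.035).round(4),s[i])
    return b
E
python3 - <<'E'
from h import *
print(bot.get_obs()["eef_pos"]);b=prof();a=bot.read_camera("top")
t=np.vstack([cv2.resize(b["img"][180:300,150:350],None,fx=3,fy=2.4),cv2.resize(a["img"][140:260,150:350],None,fx=3,fy=2.4)])
cv2.imwrite("pics/c2.png",t[:,:,::-1])
E
```

```text
[0.6060818 0.0533182 0.1483667]
cap~ [[ 0.5664 -0.0082  0.035 ]] [242 206  15   5  34]
```

View pics/c2.png

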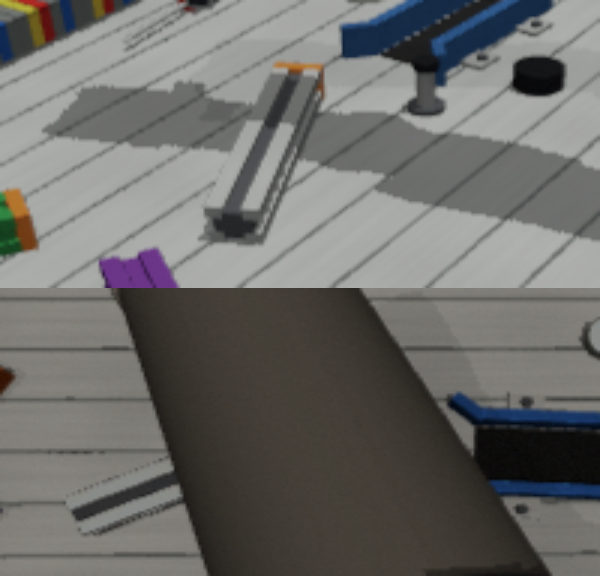

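The side crop shows the whole profile, with cap top corners near (275,65) and (323,68). The top crop shows bare-end corners at (66,496) and (82,533), with the slot running from (75,515) to (178,476). I'll compute the pose again.

Run:
```python
from h import *
a=bot.read_camera("top");b=bot.read_camera("side")
T=lambda l:np.array(l,float)*[1/3,1/2.4]+[150,140-288/2.4]
S=lambda l:np.array(l,float)*[1/3,1/2.4]+[150,180]
g=cast(a,T([[66,496],[82,533],[75,515],[178,476]]),.04);print(g.round(4).tolist())
c=cast(b,S([[275,65],[323,68],[206,208]]),.04);print(c.round(4).tolist())
p=g[:2].mean(0);cap=c[:2].mean(0)
for d in(g[3]-g[2],cap-p):print(np.degrees(np.arctan2(d[1],d[0])),np.linalg.norm(d))
print(p,cap,(p+cap)/2)
```

```text
[[0.4811, 0.2106, 0.04], [0.4453, 0.1973, 0.04], [0.4627, 0.2032, 0.04], [0.5004, 0.1242, 0.04]]
[[0.5776, 0.0048, 0.04], [0.5404, -0.0115, 0.04], [0.4745, 0.216, 0.04]]
-64.48288757216092 0.08747625404845832
-65.19931585555315 0.22835520070797793
[0.4632061  0.20395814 0.04      ] [ 0.55899264 -0.00333643  0.04      ] [0.51109937 0.10031085 0.04      ]
```

Emit:
jog_arm(deltas=[[-0.032,0.018,0,0,0,0,0],[-0.032,0.018,0,0,0,0,0],[-0.032,0.018,0,0,0,0,0],[-0.032,0.018,0,0,0,0,0],[-0.032,0.018,0,0,0,0,0],[-0.031,0.02,0,0,0,0,0],[0,0,-0.04,0,0,0,0],[0,0,-0.04,0,0,0,0],[0,0,-0.03,0,0,0,0],[0,0,0,0,0,0,0]])

```text
t: 7.45
eef_pos: [0.4116, 0.1609, 0.0343]
tool_rot: [0.001, 0.981, 0.193, -0.005]
contact_force: [-0.3, -0.4, 0.3]
gripper_width: 0.002
grasp_force: 0.0
```

Emit:
jog_arm(deltas=[[0.008,0.004,0,0,0,0,0],[0.008,0.004,0,0,0,0,0],[0.008,0.004,0,0,0,0,0],[0.005,0.002,0,0,0,0,0],[0.005,0.002,0,0,0,0,0],[0.005,0.002,0,0,0,0,0],[0.005,0.002,0,0,0,0,0],[0.005,0.002,0,0,0,0,0],[0.005,0.001,0,0,0,0,0],[0.005,0.001,0,0,0,0,0]])

```text
t: 8.45
eef_pos: [0.4746, 0.1864, 0.0383]
tool_rot: [-0.0, 0.981, 0.193, -0.0]
contact_force: [-2.1, 0.1, 1.9]
gripper_width: 0.003
grasp_force: 0.8
```

Emit:
jog_arm(deltas=[[0.005,0.001,0,0,0,0,0],[0.005,0.001,0,0,0,0,0],[0.005,0.001,0,0,0,0,0],[0.005,0.001,0,0,0,0,0],[0.005,0,0,0,0,0,0]])

```text
t: 8.95
eef_pos: [0.4998, 0.1904, 0.0383]
tool_rot: [-0.0, 0.981, 0.193, 0.0]
contact_force: [-1.3, 1.4, 0.8]
gripper_width: 0.003
grasp_force: 0.6
```

Run:
```python
from h import *
print(bot.get_obs()["eef_pos"]);b=prof();a=bot.read_camera("top")
t=np.vstack([cv2.resize(b["img"][180:300,150:350],None,fx=3,fy=2.4),cv2.resize(a["img"][140:260,150:350],None,fx=3,fy=2.4)])
cv2.imwrite("pics/c3.png",t[:,:,::-1])
```

```text
[0.49976239 0.19035202 0.03831222]
cap~ [[ 0.5385 -0.0091  0.035 ]] [248 205  16  17  60]
```

View pics/c3.png

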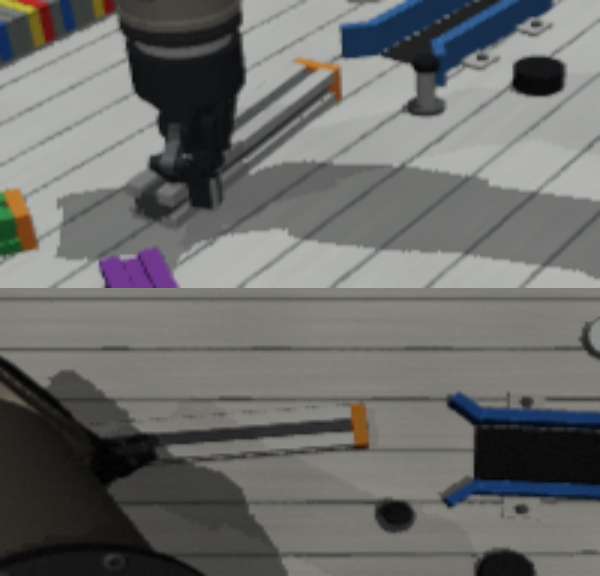

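The profile is now nearly in line. In the top crop the cap corners are at (366,405) and (369,447), and the slot runs from (160,439) to (352,424).

```bash
cat >> h.py <<'E'
M=np.array([.526,-.1105]); Y=np.array([.048,.9988]); X=np.array([.9988,-.048])
def bay(p): p=np.asarray(p)[:,:2]-M; return np.c_[p@X,p@Y]
E
python3 - <<'E'
from h import *
a=bot.read_camera("top")
T=lambda l:np.array(l,float)*[1/3,1/2.4]+[150,140-288/2.4]
g=cast(a,T([[366,405],[369,447],[160,439],[352,424]]),.04);d=g[3]-g[2];d/=np.linalg.norm(d);cap=g[:2].mean(0)
print("yaw",np.degrees(np.arctan2(d[1],d[0])),"w",np.linalg.norm(g[0]-g[1]),"cap",cap,"plain",cap-.24*d);B=bay([cap,cap-.24*d,bot.get_obs()["eef_pos"]]);print(B)
E
```

```text
yaw -84.4891655248783 w 0.04183410753349584 cap [ 0.54934007 -0.02364323  0.04      ] plain [0.52629191 0.2152475  0.04      ]
[[ 0.01914294  0.08787286]
 [-0.01534432  0.32537062]
 [-0.04036833  0.29887822]]
```

In the bay frame the cap is at x=+19 mm and the bare end at −15 mm. About 22 mm more on the bare end should align it. Then I'll move round behind the end and turn the tool square to the lane.

Emit:
jog_arm(deltas=[[0.0055,0,0,0,0,0,0],[0.0055,0,0,0,0,0,0],[0.0055,0,0,0,0,0,0],[0.0055,0,0,0,0,0,0],[-0.008,0,0,0,0,0,0],[-0.012,0,0,0,0,0,0],[0,0,0.04,0,0,0,0],[0,0,0.04,0,0,-0.087,0],[0.005,0.03,0.01,0,0,-0.087,0],[0.01,0.04,0,0,0,-0.087,0]])

```text
t: 10.1
eef_pos: [0.5165, 0.2588, 0.1307]
tool_rot: [0.0, 0.998, 0.06, 0.002]
contact_force: [1.1, -0.1, -0.2]
gripper_width: -0.002
grasp_force: 0.0
```

Run:
```python
from h import *
print(bot.get_obs()["eef_pos"]);b=prof();a=bot.read_camera("top")
h=cv2.cvtColor(a["img"],cv2.COLOR_RGB2HSV);m=cv2.inRange(h,(5,120,60),(18,255,255));k=np.zeros_like(m);k[160:230,240:310]=255
n,l,s,ce=cv2.connectedComponentsWithStats(m&k);print(s[1:],bay(cast(a,ce[1:],.04)))
t=np.vstack([cv2.resize(b["img"][180:300,150:350],None,fx=3,fy=2.4),cv2.resize(a["img"][140:260,150:350],None,fx=3,fy=2.4)])
cv2.imwrite("pics/c4.png",t[:,:,::-1])
```

```text
[0.51653101 0.25882096 0.1307015 ]
cap~ [[ 0.5314 -0.0101  0.035 ]] [252 204  14  19  65]
[[268 190   6  18  86]] [[0.01728985 0.09196039]]
```

View pics/c4.png

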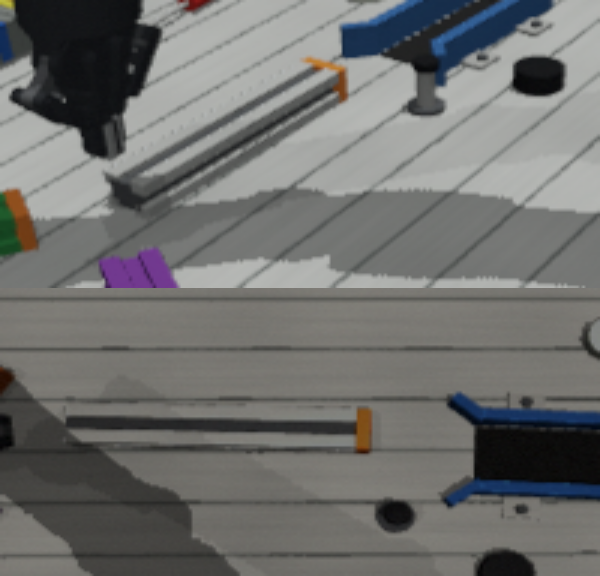

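In the top crop the profile lies nearly parallel to the lane. Its slot runs from (66,421) to (355,428), and the cap corners are at (371,408) and (371,452).

Run:
```python
from h import *
a=bot.read_camera("top")
T=lambda l:np.array(l,float)*[1/3,1/2.4]+[150,140-288/2.4]
g=cast(a,T([[371,429.5],[66,422.5]]),.04);print(g,bay(g))
w=cast(a,T([[476,420],[476,486]]),.04);print("wall inner tops at mouth",w.round(4),bay(w))
```

```text
[[ 0.54579873 -0.02638665  0.04      ]
 [ 0.55330982  0.21253943  0.04      ]] [[0.01573753 0.08496275]
 [0.01177116 0.32396265]]
wall inner tops at mouth [[ 0.5551 -0.1092  0.04  ]
 [ 0.4898 -0.1083  0.04  ]] [[ 0.02896715  0.00267772]
 [-0.03629197  0.00047399]]
```

The profile sits about 14 mm to the far side of the lane line. A nudge toward the robot from the far side, near its middle, will shift it over.

Emit:
jog_arm(deltas=[[0.019,-0.035,0,0,0,-0.087,0],[0.019,-0.035,0,0,0,-0.087,0],[0.019,-0.035,0,0,0,0,0],[0.019,-0.035,0,0,0,0,0],[0.018,-0.035,0,0,0,0,0],[0,0,-0.03,0,0,0,0],[0,0,-0.03,0,0,0,0],[0,0,-0.02,0,0,0,0],[0,0,-0.014,0,0,0,0],[0,0,0,0,0,0,0]])

```text
t: 11.25
eef_pos: [0.6079, 0.0843, 0.0322]
tool_rot: [0.001, 1.0, -0.023, -0.002]
contact_force: [-0.0, -0.3, 0.3]
gripper_width: -0.002
grasp_force: 0.0
```

Emit:
jog_arm(deltas=[[-0.01,0,0,0,0,0,0],[-0.01,0,0,0,0,0,0],[-0.005,0,0,0,0,0,0],[-0.004,0,0,0,0,0,0],[-0.004,0,0,0,0,0,0],[-0.004,0,0,0,0,0,0],[-0.004,0,0,0,0,0,0],[-0.003,0,0,0,0,0,0],[0,0,0,0,0,0,0]])

```text
t: 12.15
eef_pos: [0.566, 0.0852, 0.0344]
tool_rot: [-0.0, 1.0, -0.024, 0.0]
contact_force: [2.6, 0.2, 1.1]
gripper_width: 0.001
grasp_force: 1.2
```

Emit:
jog_arm(deltas=[[0.01,0,0,0,0,0,0],[0.01,0,0,0,0,0,0],[0,0,0.04,0,0,0,0],[0,0,0.04,0,0,0,0],[-0.01,0.03,0,0,0,0,0],[-0.01,0.04,0,0,0,0,0],[-0.01,0.04,0,0,0,0,0],[-0.01,0.04,0,0,0,0,0],[-0.005,0.022,0,0,0,0,0],[0,0,0,0,0,0,0]])

```text
t: 13.15
eef_pos: [0.5396, 0.2623, 0.114]
tool_rot: [-0.001, 1.0, -0.02, -0.001]
contact_force: [0.6, 1.4, 0.1]
gripper_width: -0.0
grasp_force: 0.0
```

```bash
cat >> h.py <<'E'
def pose():
    """top view: orange cap blob and slot line -> bay coordinates"""
    a=bot.read_camera("top");h=cv2.cvtColor(a["img"],cv2.COLOR_RGB2HSV);k=np.zeros(h.shape[:2],np.uint8);k[160:235,165:390]=255
    n,l,s,ce=cv2.connectedComponentsWithStats(cv2.inRange(h,(5,120,60),(18,255,255))&k)
    i=1+s[1:,4].argmax();cap=ce[i];print("cap blob",s[i])
    m=cv2.inRange(h,(0,0,0),(180,255,70))&k;m[:, int(cap[0])-4:]=0
    p=np.argwhere(m)[:,::-1].astype(np.float32);x0=cap[0]
    p=p[(abs(p[:,1]-cap[1])<10)&(p[:,0]<x0-5)&(p[:,0]>x0-60)]
    v=cv2.fitLine(p,cv2.DIST_HUBER,0,.01,.01).ravel();q=lambda x:[x,v[3]+(x-v[2])*v[1]/v[0]]
    g=bay(cast(a,[q(x0),q(x0-60)],.04));d=g[0]-g[1];d/=np.linalg.norm(d);c=g[0]+.004*d
    print("cap bay",c.round(4),"orange",bay(cast(a,[cap],.04)).round(4),"plain",(c-.24*d).round(4),"ang deg",np.degrees(np.arctan2(d[0],-d[1])).round(1),"tool bay",bay([bot.get_obs()["eef_pos"]]).round(4))
    return a
E
python3 - <<'E'
from h import *
pose();o=bot.get_obs();print(o["eef_pos"],o["tool_rot"])
E
```

```text
cap blob [268 198   6  19  90]
cap bay [-0.003  0.088] orange [[-0.0032  0.092 ]] plain [-0.0027  0.328 ] ang deg -0.1 tool bay [[-0.0032  0.3699]]
[0.54053683 0.25917092 0.11380179] [-1.12882464e-04  9.99762339e-01 -2.17877955e-02 -7.38303610e-04]
```

The profile is now straight and on the lane's line, cap 88 mm from the mouth. I'll lower the fingers and push from the bare end.

Emit:
jog_arm(deltas=[[0,0,-0.03,0,0,0,0],[0,0,-0.03,0,0,0,0],[0,0,-0.018,0,0,0,0],[0,-0.008,0,0,0,0,0],[0,-0.008,0,0,0,0,0],[0,-0.005,0,0,0,0,0],[0,-0.005,0,0,0,0,0],[0,-0.005,0,0,0,0,0],[0,-0.005,0,0,0,0,0],[0,-0.006,0,0,0,0,0]])

```text
t: 14.2
eef_pos: [0.5419, 0.2166, 0.0373]
tool_rot: [-0.001, 1.0, -0.023, 0.001]
contact_force: [0.4, 4.3, 3.3]
gripper_width: -0.005
grasp_force: 2.0
```

Emit:
jog_arm(deltas=[[-0.001,-0.006,0,0,0,0,0],[0,-0.007,0,0,0,0,0],[0,-0.007,0,0,0,0,0],[-0.001,-0.007,0,0,0,0,0],[0,-0.007,0,0,0,0,0],[0,-0.007,0,0,0,0,0],[-0.001,-0.007,0,0,0,0,0]])

```text
t: 14.9
eef_pos: [0.5383, 0.1664, 0.0363]
tool_rot: [0.0, 1.0, -0.024, 0.0]
contact_force: [0.4, 5.2, 2.7]
gripper_width: 0.001
grasp_force: 2.1
```

Run:
```python
from h import *
save(pose(),"t5")
```

```text
cap blob [294 199   6  18  86]
cap bay [-0.0021  0.0257] orange [[-0.0012  0.0297]] plain [-0.0025  0.2657] ang deg 0.1 tool bay [[-0.0012  0.2754]]
```

Emit:
jog_arm(deltas=[[0,-0.007,0,0,0,0,0],[-0.001,-0.007,0,0,0,0,0],[0,-0.007,0,0,0,0,0],[0,-0.007,0,0,0,0,0],[-0.001,-0.007,0,0,0,0,0],[0,-0.007,0,0,0,0,0],[0,-0.007,0,0,0,0,0],[-0.001,-0.007,0,0,0,0,0]])

```text
t: 15.75
eef_pos: [0.5351, 0.1102, 0.0361]
tool_rot: [0.0, 1.0, -0.024, -0.0]
contact_force: [-0.4, 1.8, -0.7]
gripper_width: 0.005
grasp_force: 0.7
```

Run:
```python
from h import *
pose()
```

```text
cap blob [318 200   6  18  86]
cap bay [-0.0026 -0.0305] orange [[-0.0012 -0.0264]] plain [-0.0028  0.2095] ang deg 0.1 tool bay [[-0.0017  0.2192]]
```

The cap is 30 mm inside the mouth and the profile is straight. I'll keep pushing.

Emit:
jog_arm(deltas=[[0,-0.008,0,0,0,0,0],[-0.001,-0.008,0,0,0,0,0],[0,-0.008,0,0,0,0,0],[0,-0.008,0,0,0,0,0],[-0.001,-0.008,0,0,0,0,0],[0,-0.008,0,0,0,0,0],[0,-0.008,0,0,0,0,0],[-0.001,-0.008,0,0,0,0,0],[0,-0.008,0,0,0,0,0],[0,-0.008,0,0,0,0,0]])

```text
t: 16.8
eef_pos: [0.5322, 0.0304, 0.0363]
tool_rot: [0.0, 1.0, -0.024, -0.0]
contact_force: [-0.2, 1.7, -0.2]
gripper_width: 0.001
grasp_force: 0.7
```

Emit:
jog_arm(deltas=[[-0.001,-0.008,0,0,0,0,0],[0,-0.008,0,0,0,0,0],[-0.001,-0.008,0,0,0,0,0],[0,-0.005,0,0,0,0,0],[0,-0.005,0,0,0,0,0]])

```text
t: 17.3
eef_pos: [0.5302, -0.0033, 0.0363]
tool_rot: [-0.0, 1.0, -0.024, 0.0]
contact_force: [0.2, 2.0, -1.6]
gripper_width: -0.003
grasp_force: 0.8
```

Run:
```python
from h import *
pose()
```

```text
cap blob [366 202   6  18  79]
cap bay [ 0.0018 -0.1435] orange [[-0.0014 -0.1395]] plain [-0.0204  0.0955] ang deg 5.3 tool bay [[-0.0009  0.1063]]
```

Emit:
jog_arm(deltas=[[0,-0.004,0,0,0,0,0],[0,-0.004,0,0,0,0,0],[-0.001,-0.004,0,0,0,0,0],[0,-0.003,0,0,0,0,0],[0,-0.003,0,0,0,0,0],[0,-0.002,0,0,0,0,0],[0,-0.001,0,0,0,0,0]])

```text
t: 18.05
eef_pos: [0.5292, -0.0241, 0.0363]
tool_rot: [0.0, 1.0, -0.024, -0.0]
contact_force: [-0.5, 2.5, -1.2]
gripper_width: 0.001
grasp_force: 0.8
```

Emit:
jog_arm(deltas=[[0,-0.001,0,0,0,0,0],[0,-0.001,0,0,0,0,0]])

```text
t: 18.25
eef_pos: [0.5293, -0.0258, 0.0363]
tool_rot: [-0.0, 1.0, -0.024, 0.0]
contact_force: [0.7, 1.8, -1.2]
gripper_width: 0.0
grasp_force: 0.9
```

Emit:
jog_arm(deltas=[[0,-0.001,0,0,0,0,0],[0,-0.001,0,0,0,0,0]])

```text
t: 18.45
eef_pos: [0.5293, -0.0276, 0.0363]
tool_rot: [-0.0, 1.0, -0.024, 0.0]
contact_force: [-0.5, 5.0, -0.7]
gripper_width: -0.0
grasp_force: 2.5
```

Emit:
jog_arm(deltas=[[0,-0.001,0,0,0,0,0],[0,0,0,0,0,0,0]])

```text
t: 18.65
eef_pos: [0.5296, -0.0277, 0.0364]
tool_rot: [-0.001, 1.0, -0.023, 0.0]
contact_force: [0.7, 5.2, -0.1]
gripper_width: 0.002
grasp_force: 2.5
```

Run:
```python
from h import *
a=pose();b=bot.read_camera("side")
t=np.hstack([cv2.resize(a["img"][160:250,270:400],None,fx=3,fy=3),cv2.resize(b["img"][145:235,230:350],None,fx=3,fy=3)])
cv2.imwrite("pics/c6.png",t[:,:,::-1])
```

```text
cap blob [377 203   5  18  88]
cap bay [-0.0008 -0.1687] orange [[-0.0024 -0.1648]] plain [-0.0173  0.0707] ang deg 3.9 tool bay [[-0.0004  0.0829]]
```

View pics/c6.png

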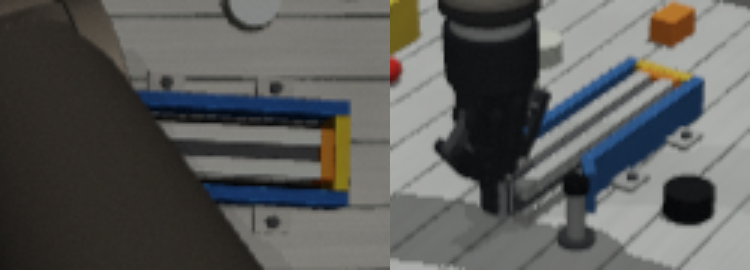

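The orange cap, at (327,155) in the crop, touches the yellow stop, and the last step raised the force without moving anything. It's home, so I'll back off.

Emit:
jog_arm(deltas=[[0,0.005,0,0,0,0,0],[0,0.015,0,0,0,0,0],[0,0.02,0,0,0,0,0],[0,0.01,0.04,0,0,0,0],[0,0,0.05,0,0,0,0],[0,0.04,0.03,0,0,0,0],[0,0.04,0,0,0,0,0],[0,0.04,0,0,0,0,0],[0,0,0,0,0,0,0]])

```text
t: 19.65
eef_pos: [0.5284, 0.149, 0.1573]
tool_rot: [-0.002, 1.0, -0.019, 0.001]
contact_force: [-0.5, 0.7, 0.1]
gripper_width: 0.005
grasp_force: 0.0
```

Run:
```python
from h import *
pose();print(bot.hand_in())
```

```text
cap blob [377 203   5  18  88]
cap bay [-0.0032 -0.1688] orange [[-0.0024 -0.1648]] plain [-0.0069  0.0712] ang deg 0.9 tool bay [[-0.0098  0.2557]]
the job is handed in; nothing more can be done
None
```

The profile is parked in the bay, capped end first and about 1 mm from the yellow stop by camera, within 1° of the lane; I handed it in at about 20 s with the arm clear, and no verdict came back.

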